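# Make up two wheelchair service kits

## Robot

A 6-joint arm with a two-finger parallel gripper is mounted at the origin on the work surface. World frame = base frame: x ahead of the robot, y to its left, z up, the work surface at z = 0. Lengths are in m, angles in rad, forces in N, time in s.
With the tool pointing down it reaches from about 0.35 to 0.725 m from the base axis. Payload 4.3 kg.
Tool frame: the origin (TCP) lies midway between the tips of the shut fingers; the grasp point (between the pads) lies 19 mm behind it (r.pinch_z is the distance from the TCP to the grasp point, in m); z points along the fingers, y is the line along which they close (so a half turn about z gives the same grasp; the last joint's range is limited). The gripper opens to 85 mm and grips with 20 to 120 N. Pads are 22 mm wide; open, the fingers measure 114 mm over their backs; the gripper's body (76 mm by 85 mm) begins 54 mm behind the grasp point. The pads swing forward as they close: fully open they stand 13 mm farther back than shut.
Start: joints at [-1.242, 0.377, 0.081, 1.274, 0, 1.46], TCP at [0.244, -0.521, 0.197] pointing down, gripper open.
Joint ranges: [-2.72, 2.72], [-0.84, 1.66], [-1.02, 1.22], [-1.77, 2.12], [-1.37, 1.28], [-3.14, 3.14]. Speed limits (rad/s): [2.57, 2.57, 3.14, 3.14, 3.14, 3.14].

## Interface

Orientations are given as a unit quaternion [x, y, z, w].
In Python, from rig import r, jaws, optics, job_done, telemetry gives the robot as it stands. The module is installed in compiled form; this text tells all that it offers. Calls block until the motion is done:
- r.goto(position, orientation): joint-space move of the TCP to a pose.
- r.move_l(position, rot=None, vel=0.15, f_stop=None): straight line of the TCP; rot=None keeps the orientation; vel is the mean speed in m/s. With f_stop (N) it stops when the force on the tool has changed by that much, and returns True; else False.
- r.move_joints(angles): joint-space move.
- jaws.set_gripper(opening, force=None): finger opening in m; force is the grip in N (None keeps the last); returns when the fingers have stopped.
- r.wait(seconds).
- r.ik(position, orientation): joint angles nearest the present ones, or None.
- optics.capture(name): name is "scene" or "top" or "wrist"; returns a dict with "pixels" (420x560x3 uint8, red, green, blue), "fx", "fy", "cx", "cy" (pixels), "rvec" (rotation vector, rad) and "tvec" (3), from world to camera coordinates, as OpenCV has them. Camera axes: x right, y down, z forward; pixel columns grow to the right and rows downward; lengths in m; the calibration is good to about 2 mm. The wrist camera is an equidistant fisheye: a pixel r from the principal point sees the ray r / f radians off the axis. A picture is of the moment at which its call begins. There is no depth.
A pose or a line that the arm cannot do raises r.IKError and nothing moves.
- job_done(): hands the job in; it is judged then, once.
Readings, each from a call of its own:
- telemetry.read_time(): time.
- telemetry.read_joint_positions(): joint angles.
- telemetry.read_qd(): joint speeds.
- telemetry.read_joint_efforts(): joint torques, N m.
- telemetry.read_tcp_pos(): TCP position.
- telemetry.read_tcp_rot(): TCP orientation.
- telemetry.read_contact_force(): force on the tool from outside, world axes, zero at the start.
- telemetry.read_torque(): the same for the moment, N m.
- telemetry.read_width(): finger opening in m.
- telemetry.read_grasp_force(): force on a finger pad.
Only numpy, scipy, OpenCV 4.12 (cv2) and the standard library are available. Lean on these libraries where they do the work, as an engineer would, in place of code of your own. Each camera call takes 0.05 s, during which the arm holds its last target. There are 200 camera calls.

## Task

Make up two wheelchair service kits from the loose stock on the bench: the red tray gets the black wheel, the axle bolt and the brass bush, the blue tray gets the grey wheel and the aluminium spacer tube. Lay each wheel flat in the tray's large compartment and stand the other parts upright in the small compartments, one part to a compartment, setting them down rather than dropping them. Leave the orange wheel, the oil bottle and the wrench where they are.

Things in the scene. Friction and masses are not known exactly. Their poses are not given: they have to be found in the camera images.
- red_tray: red kit tray fixed to the bench, 196 (x) by 104 mm (y); walls 4 mm thick, 12 mm high, inner ones white; floor 4 mm thick. Large compartment, 92 x 96 mm inside, centred at x = -48 mm, y = 0, on the robot's side; two small ones, each 92 (x) by 46 mm (y) inside, centred at x = +48 mm, y = +25 and -25 mm. Origin: centre of its underside, z up; yaw within 0.3 rad
- blue_tray: blue kit tray fixed to the bench, 196 (x) by 104 mm (y); walls 4 mm thick, 12 mm high, inner ones white; floor 4 mm thick. Large compartment, 92 x 96 mm inside, centred at x = -48 mm, y = 0, on the robot's side; two small ones, each 92 (x) by 46 mm (y) inside, centred at x = +48 mm, y = +25 and -25 mm. Origin: centre of its underside, z up; yaw within 0.3 rad
- black_wheel: small caster wheel lying flat, black tyre with a white hub; a disc 64 mm in diameter and 28 mm thick with rounded rims, about 90 g; origin at the centre of its underside, z up along its axis; grip it across the tyre
- grey_wheel: small caster wheel lying flat, grey tyre with a blue hub; a disc 64 mm in diameter and 28 mm thick with rounded rims, about 90 g; origin at the centre of its underside, z up along its axis; grip it across the tyre
- orange_wheel: small caster wheel lying flat, orange tyre with a black hub (not wanted for either kit); a disc 64 mm in diameter and 28 mm thick with rounded rims, about 90 g; origin at the centre of its underside, z up along its axis; grip it across the tyre
- bolt: steel axle bolt standing on its hexagonal head, shank upwards: head 26 mm across flats, 30 mm across corners, 10 mm high; shank 14 mm in diameter; 62 mm high in all, about 100 g; origin at the centre of the head's underside, z up along the shank
- bush: brass flanged bush standing on its flange: flange 30 mm in diameter and 6 mm thick, barrel 22 mm in diameter above it; 32 mm high in all, about 70 g; origin at the centre of the flange's underside, z up
- spacer: aluminium spacer tube standing on end: 28 mm outside and 18 mm inside diameter, 40 mm high, about 45 g; origin at the centre of its lower end, z up
- oil_bottle: green oil bottle with a red cap, 50 mm in diameter and 120 mm high, standing loose beyond the stock; origin at the centre of its underside; a bystander
- wrench: steel wrench 180 mm long lying loose on the bench beyond the stock; origin under its middle, x along its length; a bystander
There are look-alikes about, which are no part of the job. What is shaped like the grey_wheel but green is not meant. Of the things that look like the red_tray, take the one that is farthest to the robot's left at the start.

How it is judged:
At the end, for the whole second after the job is handed in: Black wheel flat on the floor of the red tray's large compartment, grey wheel likewise in the blue; bolt and bush upright (0.12 rad) in the red tray's two small ones, one each, spacer in a small one of the blue; all released, at rest; orange wheel, bottle, wrench within 15 mm of their starts (x of black_wheel in the frame of red_tray between -0.066 and -0.03 m and y of black_wheel in the frame of red_tray between -0.02 and 0.02 m and linear speed of each of black_wheel, grey_wheel, bolt, bush, spacer below 0.02 m/s and ((z of black_wheel in the frame of red_tray between 0.001 and 0.008 m and angle between black_wheel's own z axis and vertical below 0.12 rad) or (z of black_wheel in the frame of red_tray between 0.029 and 0.036 m and angle between black_wheel's own z axis and vertical above 3.02 rad)) and x of grey_wheel in the frame of blue_tray between -0.066 and -0.03 m and y of grey_wheel in the frame of blue_tray between -0.02 and 0.02 m and ((z of grey_wheel in the frame of blue_tray between 0.001 and 0.008 m and angle between grey_wheel's own z axis and vertical below 0.12 rad) or (z of grey_wheel in the frame of blue_tray between 0.029 and 0.036 m and angle between grey_wheel's own z axis and vertical above 3.02 rad)) and x of bolt in the frame of red_tray between 0.01 and 0.086 m and y of bolt in the frame of red_tray between -0.04 and 0.04 m and z of bolt in the frame of red_tray between 0.001 and 0.008 m and angle between each of bolt, bush, spacer's own z axis and vertical below 0.12 rad and x of bush in the frame of red_tray between 0.01 and 0.086 m and y of bush in the frame of red_tray between -0.04 and 0.04 m and z of bush in the frame of red_tray between 0.001 and 0.008 m and x of spacer in the frame of blue_tray between 0.01 and 0.086 m and y of spacer in the frame of blue_tray between -0.04 and 0.04 m and z of spacer in the frame of blue_tray between 0.001 and 0.008 m and ((y of bolt in the frame of red_tray above 0.012 m and y of bush in the frame of red_tray below -0.012 m) or (y of bolt in the frame of red_tray below -0.012 m and y of bush in the frame of red_tray above 0.012 m))); the robot touches nothing.
It fails at once if the orange wheel is disturbed (moved by more than 15 mm) (distance of orange_wheel from where it was at the start of the episode above 0.015 m).
It fails at once if the oil bottle is disturbed (moved by more than 15 mm) (distance of oil_bottle from where it was at the start of the episode above 0.015 m).
It fails at once if the wrench is disturbed (moved by more than 15 mm) (distance of wrench from where it was at the start of the episode above 0.015 m).
It fails at once if a part is dropped from more than about 50 mm, or thrown (faster than 1 m/s while no finger touches it) ((linear speed of black_wheel above 1 m/s and contact force between the fingers and black_wheel below 0.05 N) or (linear speed of grey_wheel above 1 m/s and contact force between the fingers and grey_wheel below 0.05 N) or (linear speed of bolt above 1 m/s and contact force between the fingers and bolt below 0.05 N) or (linear speed of bush above 1 m/s and contact force between the fingers and bush below 0.05 N) or (linear speed of spacer above 1 m/s and contact force between the fingers and spacer below 0.05 N)).
It also fails if it takes over 112 s, if anything falls off the work surface, if the arm or the gripper's body presses on something with over 40 N, if the wrist force passes 120 N, or if a joint passes its speed limit or range.

## Working session

There is one attempt and no reset: what is moved stays moved. The work goes in short steps, each a Python script; the robot and the scene stay as the last script left them, time stands still between calls to the robot, and variables do not carry over. Pictures are saved under pics/ and viewed, at most 14 in all, crops included, and the job is handed in when it is done.

```bash
mkdir -p pics; python3 - <<'E'
from rig import r, jaws, optics, telemetry
import cv2,pickle
for n in ["top","scene"]:
    c=optics.capture(n); pickle.dump(c,open(n+".pkl","wb"))
    cv2.imwrite(f"pics/{n}0.png",cv2.resize(c["pixels"][:,:,::-1],(800,600),interpolation=cv2.INTER_CUBIC))
    print(n,c["fx"],c["fy"],c["cx"],c["cy"],c["rvec"],c["tvec"])
print(telemetry.read_tcp_rot(),telemetry.read_time(),r.pinch_z)
E
```

```text
top 393.71085229122616 393.71085229122616 275.125665956831 208.24808590294828 [ 2.14389505 -2.12173571  0.20974654] [-0.12604217  0.5675018   1.02193776]
scene 463.1430658873218 463.1430658873218 276.0031916630027 203.30893012441842 [ 1.9096525   1.39812229 -0.64227   ] [-0.07111022 -0.33400955  1.58783753]
[ 9.76026475e-01  2.17649982e-01 -9.93996921e-05 -8.91474728e-04] 0.1 0.0187
```

View pics/top0.png

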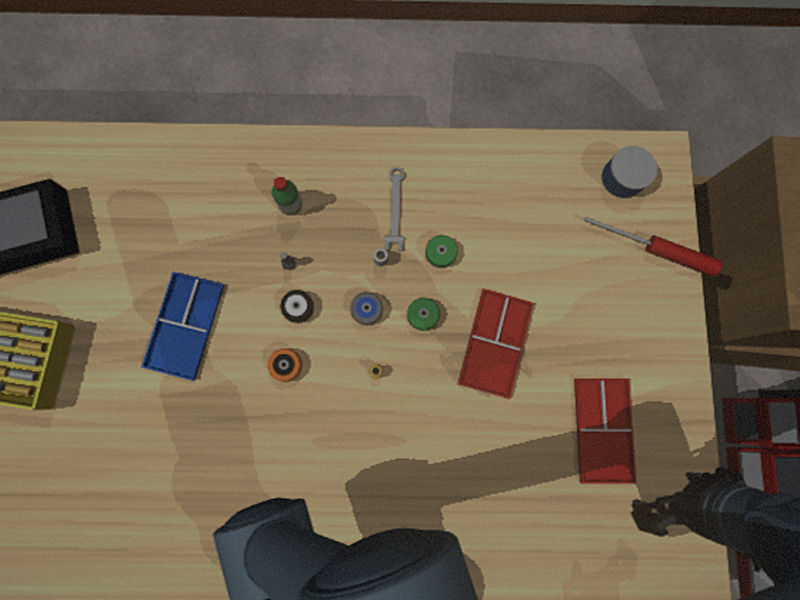

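View pics/scene0.png

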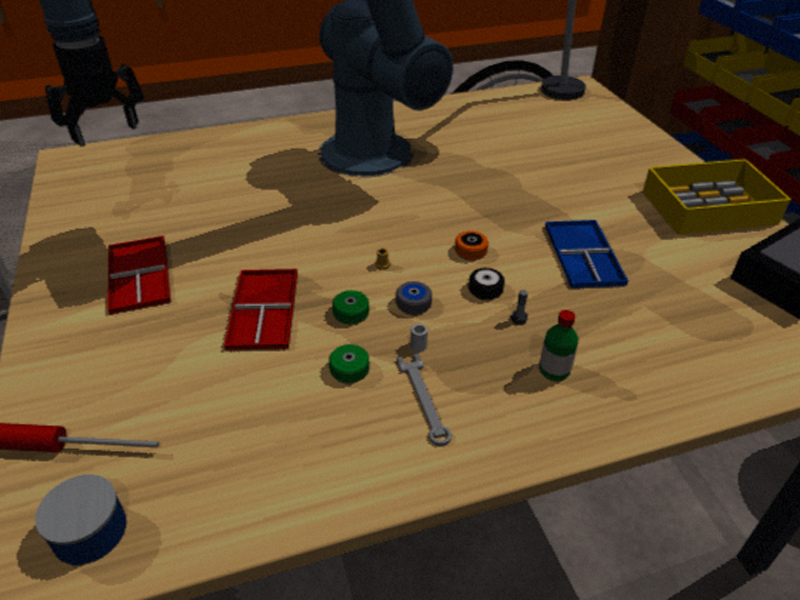

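The top view shows the two red trays at (497,343) and (605,430). The left-most, and so the right one, is (497,343). The blue tray is at (184,326). Wheel candidates are grey with blue hub (367,308), green look-alikes (424,313) and (442,251), black (296,305) and orange (284,365). The bolt is at (288,260), the spacer at (381,256) and the bush at (376,370). Next I take a close crop to check these.

```bash
python3 - <<'E'
import pickle,cv2
c=pickle.load(open("top.pkl","rb")); p=c["pixels"][165:270,190:330,::-1]
cv2.imwrite("pics/crop1.png",cv2.resize(p,(800,600),interpolation=cv2.INTER_CUBIC))
E
```

```text
(no output)
```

View pics/crop1.png

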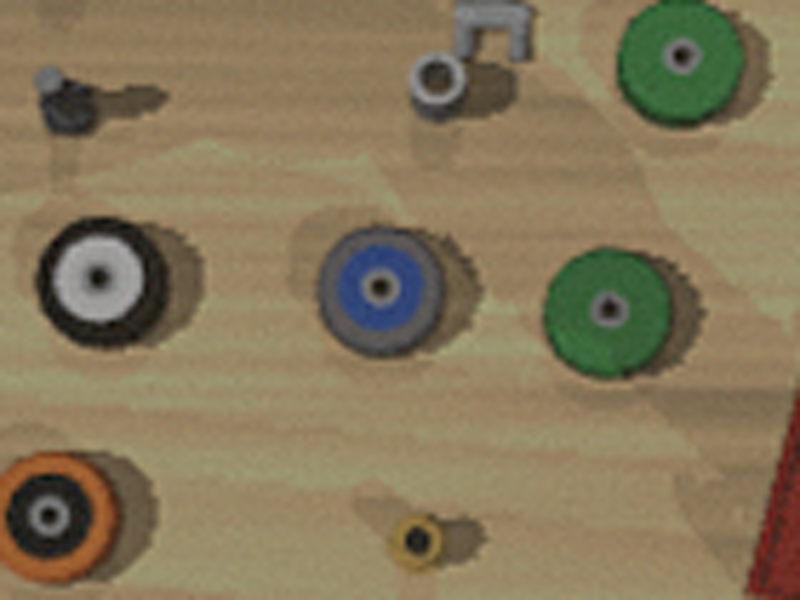

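The crop shows the black wheel (hub at 98,277), grey wheel with blue hub (380,287), orange wheel (50,515), bolt top (49,80), spacer top (437,78) right beside the wrench jaw, and bush top (418,540). The choices hold, so I compute positions from the top view and cross-check some of them in the scene view.

```bash
cat > h.py <<'E'
import numpy as np,cv2,pickle
from scipy.spatial.transform import Rotation as R
def cam(c):
    K=np.array([[c["fx"],0,c["cx"]],[0,c["fy"],c["cy"]],[0,0,1.]]); Rm=cv2.Rodrigues(np.array(c["rvec"],float))[0]
    return K,Rm,np.array(c["tvec"],float)
def onplane(c,uv,z):
    K,Rm,t=cam(c); d=Rm.T@np.linalg.inv(K)@np.array([uv[0],uv[1],1.]); o=-Rm.T@t
    return o+d*(z-o[2])/d[2]
def proj(c,P):
    K,Rm,t=cam(c); return cv2.projectPoints(np.atleast_2d(np.array(P,float)),Rm,t,K,None)[0][:,0]
E
python3 - <<'E'
from h import *
T=pickle.load(open("top.pkl","rb"));S=pickle.load(open("scene.pkl","rb"))
pts=dict(black=(98,277,.028),grey=(380,287,.028),orange=(50,515,.028),green2=(608,309,.028),bolt=(49,80,.062),bolthead=(68,108,.005),spacer=(437,78,.040),bush=(418,540,.032))
out={}
for k,(x,y,z) in pts.items():
    P=onplane(T,(190+(x+.5)/5.714-.5,165+(y+.5)/5.714-.5),z); out[k]=P[:2].tolist()
    print(k,P.round(4),"reach",np.hypot(*P[:2]).round(3),"scene800:",((proj(S,P)+.5)*800/560-.5).round(0))
hsv=cv2.cvtColor(T["pixels"],cv2.COLOR_RGB2HSV).astype(int)
for n,hue,box in [("red",(0,8),(310,195,385,285)),("blue",(100,125),(90,180,165,275))]:
    H=(hsv[...,0]>=hue[0])&(hsv[...,0]<=hue[1])
    if n=="red":H|=hsv[...,0]>172
    m=(H&(hsv[...,1]>120)).astype(np.uint8); b=np.zeros_like(m);b[box[1]:box[3],box[0]:box[2]]=1;m*=b
    m=cv2.morphologyEx(m,cv2.MORPH_OPEN,np.ones((3,3),np.uint8))
    m=cv2.morphologyEx(m,cv2.MORPH_CLOSE,np.ones((5,5),np.uint8))
    cs=max(cv2.findContours(m,0,cv2.CHAIN_APPROX_NONE)[0],key=cv2.contourArea)[:,0]
    W=np.array([onplane(T,p,.010)[:2] for p in cs])
    (cx,cy),(w,h),a=cv2.minAreaRect((W*1000).astype(np.float32))
    yaw=a if w>h else a-90
    yaw=(yaw+90)%180-90
    out[n]=[cx/1e3,cy/1e3,np.radians(yaw)]
    print(n,cx,cy,w,h,"yaw",np.radians(yaw))
    e=lambda x,y:np.r_[out[n][:2]+np.array([[np.cos(out[n][2]),-np.sin(out[n][2])],[np.sin(out[n][2]),np.cos(out[n][2])]])@[x,y],.012]
    print("scene800 corners",((proj(S,[e(.098,.052),e(.098,-.052),e(-.098,-.052),e(-.098,.052),e(0,0)])+.5)*800/560-.5).round(0).tolist())
pickle.dump(out,open("w.pkl","wb"))
E
```

```text
black [0.5574 0.0695 0.028 ] reach 0.562 scene800: [[486. 278.]]
grey [ 0.5541 -0.0677  0.028 ] reach 0.558 scene800: [[413. 292.]]
orange [0.4421 0.0877 0.028 ] reach 0.451 scene800: [[471. 239.]]
green2 [ 0.5445 -0.1788  0.028 ] reach 0.573 scene800: [[350. 301.]]
bolt [0.647  0.0912 0.062 ] reach 0.653 scene800: [[522. 292.]]
bolthead [0.6474 0.0917 0.005 ] reach 0.654 scene800: [[518. 317.]]
spacer [ 0.6562 -0.0942  0.04  ] reach 0.663 scene800: [[418. 328.]]
bush [ 0.4317 -0.088   0.032 ] reach 0.441 scene800: [[381. 251.]]
red 489.74615478515625 -323.6048583984375 105.4975357055664 196.09292602539062 yaw -0.2720791896068553
scene800 corners [[287.0, 344.0], [222.0, 345.0], [239.0, 270.0], [296.0, 269.0], [262.0, 304.0]]
blue 517.9257202148438 290.60174560546875 104.44176483154297 193.84588623046875 yaw -0.23775530421347804
scene800 corners [[627.0, 281.0], [570.0, 283.0], [544.0, 222.0], [594.0, 220.0], [583.0, 250.0]]
```

Each part's position projects onto its image in the scene view, and the tray outlines come out at 105x196 and 104x194 mm against the true 104x196. I start with the black wheel.

```bash
cat >> h.py <<'E'
from rig import r, jaws, optics, job_done, telemetry as tm
W=pickle.load(open("w.pkl","rb")); TR=.17
def quat(cl):
    """tool down, fingers closing along world angle cl"""
    return [(R.from_euler("z",cl+s)*R.from_euler("x",np.pi)).as_quat() for s in (-np.pi/2,np.pi/2)]
def best(p,cl):
    j6=[]
    for q in quat(cl):
        j=r.ik(p,q)
        if j is not None: j6.append((abs(j[5]),q))
    return min(j6,key=lambda a:a[0])[1]
def tray(n,x,y):
    cx,cy,a=W[n]; return np.array([cx+x*np.cos(a)-y*np.sin(a),cy+x*np.sin(a)+y*np.cos(a)])
def pick(xy,cl,z,opening,force,width):
    up=[*xy,TR]; q=best(up,cl); jaws.set_gripper(opening); r.goto(up,q)
    if r.move_l([*xy,z],vel=.15,f_stop=8): print("contact on the way down",tm.read_tcp_pos())
    jaws.set_gripper(0.0,force); w=tm.read_width(); print("width",round(w,4),"want",width)
    assert abs(w-width)<.005
    r.move_l(up,vel=.15); print("lifted",round(tm.read_width(),4),round(tm.read_grasp_force(),1))
def place(xy,cl,z,opening):
    up=[*xy,TR]; q=best(up,cl); r.goto(up,q)
    r.move_l([*xy,z+.02],vel=.2); hit=r.move_l([*xy,z-.002],vel=.03,f_stop=4)
    print("touch",hit,"z",round(tm.read_tcp_pos()[2],4),"plan",z)
    jaws.set_gripper(opening); r.wait(.2); r.move_l(up,vel=.15); print("t",round(tm.read_time(),1))
E
python3 - <<'E'
from h import *
b=W["black"]; pick(b,np.pi/2,.002,.085,40,.064)
c=optics.capture("wrist"); cv2.imwrite("pics/wr1.png",c["pixels"][:,:,::-1])
print(tm.read_time())
E
```

```text
width -0.0 want 0.064Traceback (most recent call last):
  File "<stdin>", line 2, in <module>
  File "h.py", line 28, in pick
    assert abs(w-width)<.005
           ^^^^^^^^^^^^^^^^^
AssertionError
```

```bash
python3 - <<'E'
from h import *
print(tm.read_tcp_pos(),tm.read_contact_force())
c=optics.capture("scene"); p=c["pixels"][120:225,230:370,::-1]
c2=optics.capture("top"); p2=c2["pixels"][165:270,160:300,::-1]
f=lambda a:cv2.resize(a,(400,300),interpolation=cv2.INTER_CUBIC)
cv2.imwrite("pics/m1.png",np.hstack([f(p),f(p2)]))
E
```

```text
[0.55742642 0.06947476 0.00197921] [ 0.71903091 -0.29906941  0.33552552]
```

View pics/m1.png

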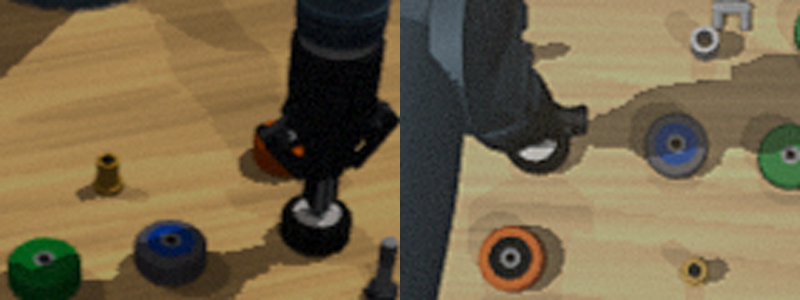

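```bash
python3 - <<'E'
from h import *
print(tm.read_width(),tm.read_grasp_force(),tm.read_joint_positions())
c=optics.capture("wrist"); 
cv2.imwrite("pics/wr2.png",np.clip(c["pixels"][:,:,::-1].astype(float)*1.8,0,255).astype(np.uint8))
S=optics.capture("scene");p=S["pixels"][165:225,290:370,::-1]
cv2.imwrite("pics/m2.png",cv2.resize(np.clip(p.astype(float)*2.5,0,255).astype(np.uint8),(640,480),interpolation=cv2.INTER_CUBIC))
print(proj(S,[tm.read_tcp_pos()]))
E
```

```text
0.00019194876020195247 0.0 [ 1.10551697e-02  4.85637884e-01 -2.85829973e-01  7.99346427e-01
  2.15722195e-05  1.10889728e-02]
[[339.26753311 201.95286058]]
```

View pics/wr2.png

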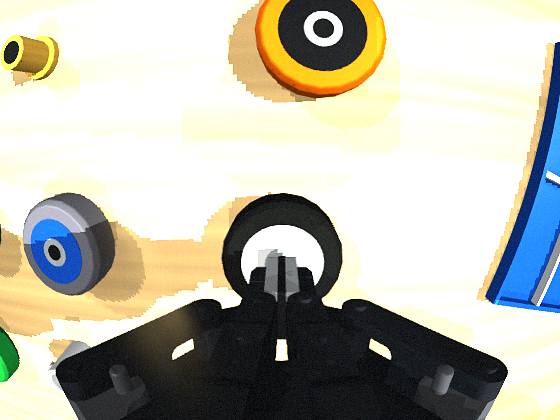

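View pics/m2.png

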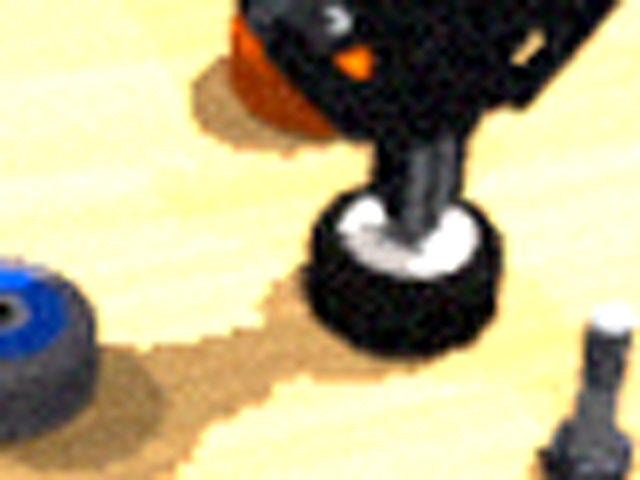

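The fingers have shut just above the wheel, not around it. The tips (about (342,194) in the scene view) stand about 28 mm higher than the reported TCP. I probe bare bench with shut fingers to measure that offset.

```bash
python3 - <<'E'
from h import *
r.move_l([*W["black"],.12],vel=.15)
p=[.50,.0]
r.goto([*p,.12],best([*p,.12],np.pi/2)); r.move_l([*p,.035],vel=.15)
S=optics.capture("scene");T=optics.capture("top")
print(proj(S,[tm.read_tcp_pos()]),tm.read_tcp_pos())
print("hit",r.move_l([*p,-.035],vel=.03,f_stop=4),tm.read_tcp_pos(),tm.read_contact_force(),tm.read_time())
S2=optics.capture("scene");print(proj(S2,[tm.read_tcp_pos(),[*p,0]]))
r.move_l([*p,.12],vel=.15)
f=lambda c:cv2.resize(np.clip(c["pixels"][140:230,240:340,::-1].astype(float)*2.2,0,255).astype(np.uint8),(400,360),interpolation=cv2.INTER_CUBIC)
cv2.imwrite("pics/m3.png",np.hstack([f(S),f(S2)]))
E
```

```text
[[307.12084524 183.81858612]] [5.01429086e-01 5.10403463e-05 3.60986671e-02]
hit True [ 4.99949527e-01 -1.90816935e-05 -3.38568915e-02] [-0.06959001  0.45983837  4.41279114] 9.2583
[[305.74428755 203.94572464]
 [306.30047835 194.23874084]]
```

View pics/m3.png

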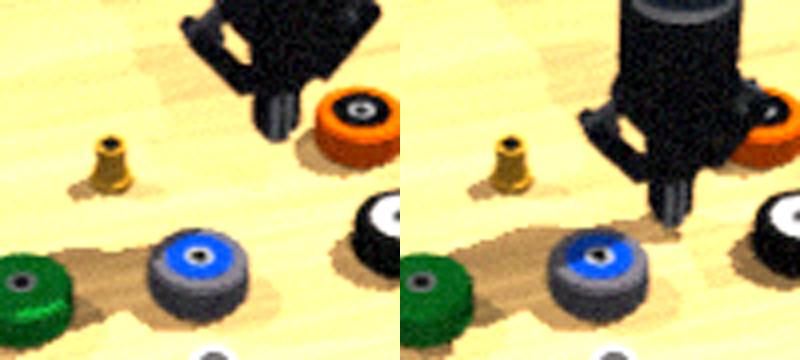

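Shut fingers touch the bench (z = 0) at a reported z of -0.034, so the real tips stand about 33 mm above the reported TCP. Laterally they agree. I correct z in the helpers and take the black wheel.

```bash
sed -i 's/^def pick(\(.*\)$/DZ=.033\ndef pick(\1\n    z=z-DZ/; s/^def place(\(.*\)$/def place(\1\n    z=z-DZ/' h.py
python3 - <<'E'
from h import *
pick(W["black"],np.pi/2,.002,.085,40,.064)
place(tray("red",-.048,0),W["red"][2]+np.pi/4,.006,.074)
c=optics.capture("wrist"); cv2.imwrite("pics/wr3.png",c["pixels"][:,:,::-1])
E
```

```text
width 0.0621 want 0.064
lifted 0.0624 43.7
touch True z -0.0257 plan -0.027000000000000003
t 20.1
```

View pics/wr3.png

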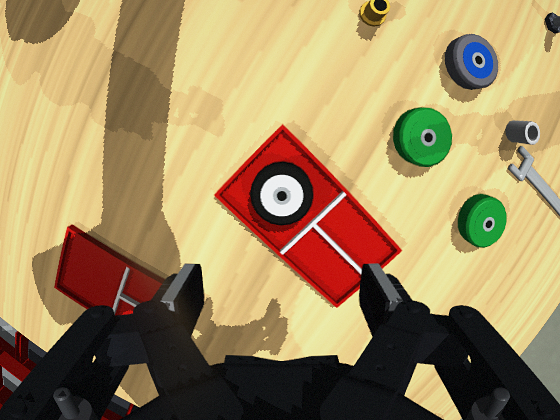

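The black wheel lies flat in the red tray's large compartment (282,196). Next are the grey wheel and the spacer.

```bash
python3 - <<'E'
from h import *
a=W["blue"][2]
pick(W["grey"],np.pi/4,.002,.085,40,.064)
place(tray("blue",-.048,0),a+np.pi/4,.006,.074)
pick(W["spacer"],np.pi/4,.018,.055,30,.028)
place(tray("blue",.048,-.025),a,.022,.05)
c=optics.capture("wrist"); cv2.imwrite("pics/wr4.png",c["pixels"][:,:,::-1])
E
```

```text
width 0.0623 want 0.064
lifted 0.0617 43.7
touch True z -0.0257 plan -0.027000000000000003
t 29.8
width 0.0268 want 0.028
lifted 0.0267 29.5
touch True z -0.01 plan -0.011000000000000003
t 39.8
```

View pics/wr4.png

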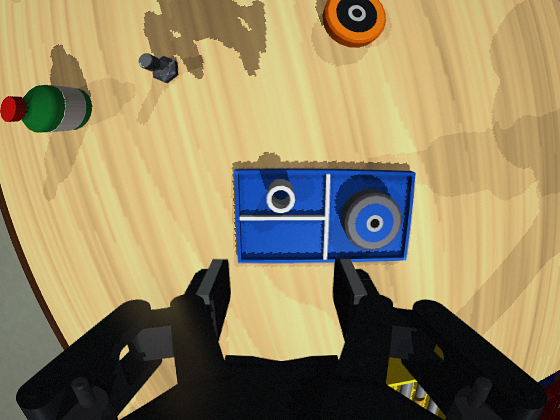

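The grey wheel lies flat at (373,221) and the spacer stands in a small compartment at (281,200). The bolt and bush remain.

```bash
python3 - <<'E'
from h import *
a=W["red"][2]
pick(W["bolt"],np.pi/2,.034,.05,40,.014)
place(tray("red",.048,-.025),a,.038,.04)
pick(W["bush"],np.pi/2,.011,.05,40,.022)
place(tray("red",.048,.025),a,.015,.036)
p=[.45,-.15,.25]; r.goto(p,best(p,np.pi/2))
T=optics.capture("top");S=optics.capture("scene")
f=lambda p:cv2.resize(p[:,:,::-1],(400,300),interpolation=cv2.INTER_CUBIC)
cv2.imwrite("pics/end.png",np.vstack([np.hstack([f(T["pixels"][195:285,305:425]),f(T["pixels"][185:275,90:210])]),np.hstack([f(S["pixels"][165:270,140:280]),f(S["pixels"][115:280,250:470])])]))
print(tm.read_time())
E
```

```text
width 0.0121 want 0.014
lifted 0.0127 38.9
touch True z 0.0057 plan 0.0049999999999999975
t 49.0
width 0.0204 want 0.022
lifted 0.0205 39.1
touch True z -0.0172 plan -0.018000000000000002
t 58.7
60.3167
```

View pics/end.png

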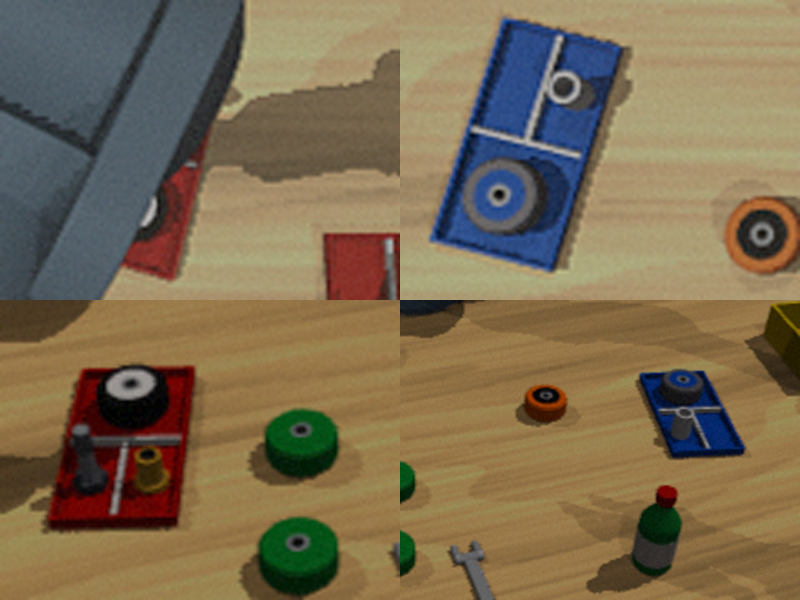

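Both kits look complete: bolt and bush stand upright in separate small compartments, and the wheels lie flat. I do one numeric check of the placings and the bystanders before handing in.

```bash
python3 - <<'E'
from h import *
p=[.35,.2,.3]; r.goto(p,best(p,np.pi/2))
S=optics.capture("scene")
S0=pickle.load(open("scene.pkl","rb"))
def intray(n,c,uv,z):
    P=onplane(c,uv,z)[:2]-np.array(W[n][:2]);a=W[n][2];return (np.array([[np.cos(a),np.sin(a)],[-np.sin(a),np.cos(a)]])@P*1000).round(1)
f1=lambda x,y:(140+x*.35-.3,165+(y-300)*.35-.3); f2=lambda x,y:(250+(x-400)*.55-.2,115+(y-300)*.55-.2)
T=optics.capture("top"); t=lambda x,y:(90+(x-400)*.3-.3,185+y*.3-.3)
print("black",intray("red",S,f1(131,384),.032),"bolt",intray("red",S,f1(81,432),.066),"bush",intray("red",S,f1(150,453),.036))
print("grey top/scene",intray("blue",T,t(499,193),.032),intray("blue",S,f2(683,379),.032),"spacer",intray("blue",T,t(564,87),.044))
g=lambda c,P,h:(lambda q:(cv2.cvtColor(c["pixels"],7)[q[1]-h:q[1]+h,q[0]-h:q[0]+h]).astype(np.float32))(proj(S0,[P])[0].astype(int))
for n,P,h in [("orange",[*W["orange"],.014],14),("bottle",onplane(S0,(389,243),.06),26),("wrench",onplane(S0,(297,280),.005),34)]:
    print(n,"shift px",np.round(cv2.phaseCorrelate(g(S0,P,h),g(S,P,h)),2))
E
```

```text
black [-49.2   3.5] bolt [ 52.8 -21.2] bush [46.9 30.5]
grey top/scene [-47.   1.] [-49.1   3.2] spacer [ 48.9 -27.8]Traceback (most recent call last):
  File "<stdin>", line 13, in <module>
    return _wrapfunc(a, 'round', decimals=decimals, out=out)
    return _wrapit(obj, method, *args, **kwds)
    conv = _array_converter(obj)
ValueError: setting an array element with a sequence. The requested array has an inhomogeneous shape after 1 dimensions. The detected shape was (2,) + inhomogeneous part.
```

All placings are within tolerance. In 800x600 scene coordinates, the orange wheel (471,240), bottle cap (566,317) and wrench jaw (410,359) stand where they were at the start.

```bash
python3 -c "
from rig import job_done
print(job_done())"
```

```text
the job is handed in; nothing more can be done
None
```

Both kits are made up and handed in after just over 60 s of the 112 s allowed: all five parts measured inside their compartments, and the orange wheel, bottle and wrench look unmoved; the first grasp at the black wheel closed above it because the finger tips sit about 33 mm above the reported TCP, which I corrected for.

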